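Knock a clipped-in water dish out of a hatchling tub

ROBOT

A 6-joint arm with a two-finger parallel gripper is mounted at the origin on the work surface. World frame = base frame: x ahead of the robot, y to its left, z up, the work surface at z = 0. Lengths are in m, angles in rad, forces in N, time in s.
With the tool pointing down it reaches from about 0.275 to 0.975 m from the base axis. Payload 8.4 kg.
Tool frame: the origin (TCP) lies on the front face of the gripper's body, between the roots of the fingers; the fingertips stand 88 mm ahead of it and the grasp point (between the pads) lies 69 mm ahead of it; z points along the fingers, y is the line along which they close (so a half turn about z gives the same grasp; the last joint's range is limited). The gripper opens to 92 mm and grips with 3 to 60 N. Pads are 20 mm wide; open, the fingers measure 128 mm over their backs; the gripper's body (75 mm by 189 mm) begins 69 mm behind the grasp point.
Start: joints at [1.309, 0.353, 1.633, -0, 1.155, -0.002], TCP at [0.161, 0.604, 0.303] pointing down, gripper open.
Joint ranges: [-2.63, 2.63], [-0.92, 2.1], [0.06, 2.66], [-1.3, 4.44], [0, 2.69], [-3.02, 3.02]. Speed limits (rad/s): [2.22, 2.22, 2.79, 3.14, 3.14, 3.14].

INTERFACE

Orientations are given as [roll, pitch, yaw] about the fixed x, y, z axes, in that order (R = Rz(yaw) Ry(pitch) Rx(roll)).
In Python, from rig import bot gives the robot as it stands. Calls block until the motion is done:
- bot.movep(position, orientation): joint-space move of the TCP to a pose.
- bot.move_linear(position, rotation=None, max_speed=0.15, f_stop=None): straight line of the TCP; rotation=None keeps the orientation; max_speed is the mean speed in m/s. With f_stop (N) it stops when the force on the tool has changed by that much, and returns True; else False.
- bot.movej(angles): joint-space move.
- bot.gripper_to(opening): opening from 0.0 (shut) to 1.0 (fully open); the grip force is fixed at half the most; returns when the fingers have stopped.
- bot.sleep(seconds).
- bot.solve_ik(position, orientation): joint angles nearest the present ones, or None.
- bot.capture(name): name is "scene" or "top" or "wrist"; returns (picture, depth): 384x512x3 uint8, blue, green, red; 384x512 float32, m along the optical axis (not along the pixel's ray), 0 where there is no reading.
- bot.camera_params(name): a dict with "mtx" (3x3 intrinsics, pixels), "R" (3x3) and "t" (3): a world point X has camera coordinates R X + t. Camera axes: x right, y down, z forward; pixel columns grow to the right and rows downward; lengths in m; the calibration is good to about 2 mm. The wrist camera is an equidistant fisheye: a pixel r from the principal point sees the ray r / f radians off the axis. A picture is of the moment at which its call begins: read the wrist's pose just before it. camera_params takes no time and is no camera call; for the wrist camera it gives the pose at the moment of the call.
A pose or a line that the arm cannot do raises bot.IKError and nothing moves.
- bot.finish_job(): hands the job in; it is judged then, once.
Readings, each from a call of its own:
- bot.current_time_s(): time.
- bot.current_joints(): joint angles.
- bot.current_dq(): joint speeds.
- bot.current_tau(): joint torques, N m.
- bot.current_ee_pos(): TCP position.
- bot.current_ee_rot(): TCP orientation.
- bot.current_ft_force(): force on the tool from outside, world axes, zero at the start.
- bot.current_moment(): the same for the moment, N m.
- bot.current_grip_width(): opening from 0.0 (shut) to 1.0 (fully open).
- bot.current_finger_force(): force on a finger pad.
Only numpy, scipy, OpenCV 4.12 (cv2) and the standard library are available. Lean on these libraries where they do the work, as an engineer would, in place of code of your own. Each camera call takes 0.05 s, during which the arm holds its last target. There are 200 camera calls.

TASK

One of the small clear tubs draining on end on the white board still has its black water dish clipped inside. Pick that tub up, turn it mouth-down low over the grey soak tray and knock or shake it there until the dish comes loose and drops into the tray, without the gripper touching the dish. Then stand the empty tub back on end on the white board as it stood before, and leave everything else where it is.

Things in the scene. Friction and masses are not known exactly. Their poses are not given: they have to be found in the camera images.
- tub: The clear tub with the dish in it: open box 130 mm long, 64 wide, 58 deep, about 120 g, standing on its rear end. Origin: middle of that end's outer face, on the board. z along its length (up), y across its width, x from mouth to floor: the open mouth faces -x, at x = -29 mm. Grip the flat side walls, y = +-32 mm. Mouth-down means x up. At the start the mouth faces -x of the world within 0.5 rad.
- tub_seat (a point): Where the middle of the clipped-in dish belongs, in the tub's frame: x 12, y 0, z 35.5 mm (the dish fills z 2.5 to 68.5 mm, the lower end as the tub stands). Tub walls 2.5 mm, floor 3 mm.
- tub_mouth (a point): Middle of the tub's mouth: x = -29, y = 0, z = 65 mm in the tub's frame. Rim strips along the mouth's long edges make it 70 mm wide there; a pull lip 40 mm wide at the mouth's edge rises 8 mm above the tub's upper end.
- dish: Black water dish, 66 (z) x 54 (y) x 28 mm (x), about 110 g; origin at its middle, foot to +x, basin open to -x. Springy clips in the tub's side walls hold its flared foot with 1.5 to 2.6 times its weight: it stays in when the tub is turned over. A sharp stop of the mouth-down tub (from 0.15 to 0.3 m/s, its lower end knocked on the tray's floor or rim) jolts it 3 mm off the clips, perhaps after a few knocks.
- tray: Grey open soak tray, fixed, 250 (x) x 300 (y) x 45 mm high, walls and floor 5 mm, a 12 mm wide edge strip at the top (its top 47 mm up). Origin: middle of its underside. A hide lies in its +y half.
- board: White slotted drain board, fixed, 180 (x) x 410 (y) x 14 mm; origin: middle of its underside. Three tubs stand on it in a row along its y, about 135 mm apart.
- tub_b: An empty tub of the same make, standing on end on the board; same frame and sizes as the tub.
- tub_c: Another empty tub of the same make, standing on end on the board; same frame and sizes.
- hide: Brown moulded hide (half-log shelter), 105 x 74 x 43 mm, lying in the tray's +y half; origin: middle of its underside. It may be nudged a little.
- supplement: White screw-top jar, 64 mm in diameter, 105 mm high, origin under its middle.
- sprayer: Orange hand sprayer with a black head, 78 mm in diameter, 185 mm high, origin under its middle.
- bark: Half-round piece of cork bark, 170 x 100 x 50 mm, origin under its middle.
- tongs: Steel feeding tongs, 240 mm long, 16 mm high, origin under the middle.
- water: Clear water bottle, 62 mm in diameter, 200 mm high, origin under its middle.
There are look-alikes about, which are no part of the job. What is shaped like the tub but purple is not meant.

How it is judged:
On the way, in this order (a step that is already met when the one before it is completed fails the run):
1. the tub is held mouth-down (its mouth at least about 35 degrees below level) over the tray with the dish still clipped in it (angle between tub's own x axis and vertical below 0.95 rad and x of dish in the frame of tub above 0.004 m and distance between dish and tub_seat below 0.045 m and x of tub_mouth in the frame of tray between -0.14 and 0.14 m and y of tub_mouth in the frame of tray between -0.16 and 0.16 m and height (world z) of tub_mouth below 0.2 m), for 0.1 s.
2. the dish is out of the tub and lies in the tray (distance between dish and tub_seat above 0.06 m and x of dish in the frame of tray between -0.115 and 0.115 m and y of dish in the frame of tray between -0.14 and 0.14 m and z of dish in the frame of tray below 0.055 m), for 0.2 s.
At the end, for the whole second after the job is handed in: The dish lies at rest in the tray, out of the tub, any way up (its middle within the walls, under 55 mm above the underside); the empty tub stands released and at rest on its rear end on the board, within 0.1 rad of upright, within 75 mm (x) and 200 mm (y) of the board's middle (all of step 2 and linear speed of each of dish, tub below 0.03 m/s and angle between tub's own z axis and vertical below 0.1 rad and z of tub in the frame of board between 0.009 and 0.019 m and x of tub in the frame of board between -0.075 and 0.075 m and y of tub in the frame of board between -0.2 and 0.2 m); the robot touches nothing.
It fails at once if the gripper or arm touches the dish (contact force between any of the fingers, the arm and dish above 0.5 N).
It fails at once if the dish or the tub is flung or dropped from a height (faster than 1.8 m/s) (linear speed of any of dish, tub above 1.8 m/s).
It fails at once if one of the other tubs is shifted more than 30 mm or knocked over (distance of any of tub_b, tub_c from where it was at the start of the episode above 0.03 m or angle between any of tub_b, tub_c's own z axis and vertical above 0.3 rad).
It fails at once if another thing is shifted more than 40 mm, or the hide in the tray more than 80 mm (distance of any of supplement, sprayer, bark, tongs, water from where it was at the start of the episode above 0.04 m or distance of hide from where it was at the start of the episode above 0.08 m).
It also fails if it takes over 56 s, if anything falls off the work surface, if the arm or the gripper's body presses on something with over 40 N, if the wrist force passes 120 N, or if a joint passes its speed limit or range.

## Working session

There is one attempt and no reset: what is moved stays moved. The work goes in short steps, each a Python script; the robot and the scene stay as the last script left them, time stands still between calls to the robot, and variables do not carry over. Pictures are saved under pics/ and viewed, at most 10 in all, crops included, and the job is handed in when it is done.

```bash
ls; mkdir -p pics; python3 - <<'E'
from rig import bot
import cv2,numpy as np
for n in ("scene","top"):
    p,d=bot.capture(n); cv2.imwrite(f"pics/{n}0.png",p); np.save(f"pics/{n}0.npy",d)
    c=bot.camera_params(n); print(n,c); np.savez(f"pics/{n}0_c.npz",**c)
print(bot.current_time_s())
E
```

```text
pics
scene {'mtx': array([[486.85089732,   0.        , 254.61712287],
       [  0.        , 486.85089732, 187.55970491],
       [  0.        ,   0.        ,   1.        ]]), 'R': array([[-0.38557442,  0.92257773, -0.01351693],
       [ 0.75203799,  0.30574535, -0.58391665],
       [-0.53457575, -0.23530856, -0.81170108]]), 't': array([ 0.24888082, -0.45209035,  2.17081946])}
top {'mtx': array([[394.9128818 ,   0.        , 256.07335454],
       [  0.        , 394.9128818 , 194.34522072],
       [  0.        ,   0.        ,   1.        ]]), 'R': array([[ 0.00459309, -0.99989635, -0.01364501],
       [-0.98266461, -0.00198414, -0.18538158],
       [ 0.18533529,  0.01425995, -0.98257187]]), 't': array([0.01255521, 0.65819625, 1.40459152])}
0.1
```

View pics/scene0.png

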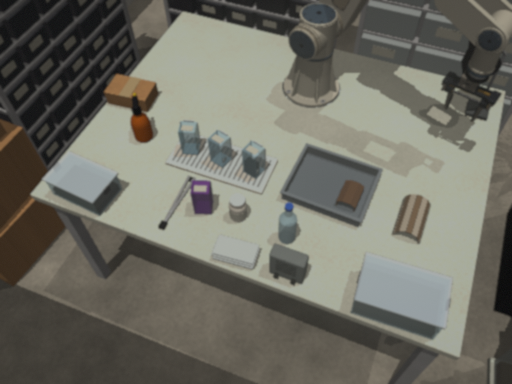

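View pics/top0.png

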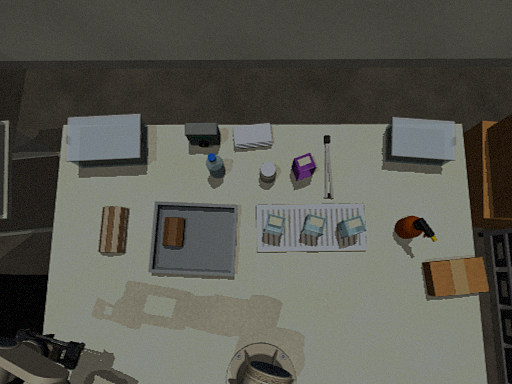

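The top view shows three clear tubs on the board at (273,226), (314,226) and (351,228). The purple look-alike is at (304,166) and the tray at (195,240). Next I'll enlarge the three tubs and measure.

```bash
cat > h.py <<'E'
import numpy as np,cv2
def cloud(n,tag="0"):
    c=np.load(f"pics/{n}{tag}_c.npz");d=np.load(f"pics/{n}{tag}.npy")
    v,u=np.mgrid[:384,:512];K=c["mtx"]
    P=np.stack([(u-K[0,2])/K[0,0]*d,(v-K[1,2])/K[1,1]*d,d],-1)
    W=(P-c["t"])@c["R"]
    W[d==0]=np.nan
    return W
E
python3 - <<'E'
from h import *
a=cv2.imread("pics/scene0.png")[105:195,160:285];b=cv2.imread("pics/top0.png")[195:260,250:375]
a=cv2.resize(a,None,fx=6,fy=6,interpolation=cv2.INTER_CUBIC)[:,:750]
a=a[60:400]; b=cv2.resize(b,(750,260) if 0 else (500,260),interpolation=cv2.INTER_CUBIC)
o=np.zeros((600,750,3),np.uint8);o[:340]=a;o[340:,:500]=b
cv2.imwrite("pics/crop1.png",o)
W=cloud("top")
T=cv2.imread("pics/top0.png")
for nm,(u,v) in dict(tub1=(275,220),tub2=(315,221),tub3=(352,224),boardTL=(257,206),boardTR=(364,206),boardBL=(257,250),boardBR=(365,250),trTL=(154,204),trTR=(238,206),trBL=(150,274),trBR=(236,277),trfloor=(200,240),hide=(174,232),jar=(267,168),purple=(304,160),water=(213,160),spr=(405,225)).items():
    print(nm,np.round(W[v,u],3))
m=(W[...,2]>.11)&(abs(W[...,0]-.5)<.25)&(W[...,1]<.1)&(W[...,1]>-.5)
n,l,s,c=cv2.connectedComponentsWithStats(m.astype(np.uint8))
for i in range(1,n):
    if s[i,4]>20:
        q=W[l==i]; q=q[q[:,2]>.135]; print(s[i],np.round(np.nanmedian(W[l==i],0),3),len(q), np.round(q.min(0),3) if len(q) else 0,np.round(q.max(0),3) if len(q) else 0)
E
```

```text
tub1 [ 0.552 -0.052  0.146]
tub2 [ 0.55  -0.191  0.141]
tub3 [ 0.539 -0.317  0.144]
boardTL [0.622 0.012 0.014]
boardTR [ 0.625 -0.398  0.003]
boardBL [0.456 0.011 0.01 ]
boardBR [ 0.457 -0.391  0.013]
trTL [0.631 0.41  0.002]
trTR [ 0.624  0.085 -0.   ]
trBL [ 0.365  0.413 -0.005]
trBR [ 0.356  0.089 -0.003]
trfloor [0.493 0.227 0.003]
hide [0.518 0.316 0.052]
jar [ 0.747 -0.025  0.107]
purple [ 0.772 -0.158  0.127]
water [0.751 0.16  0.202]
spr [ 0.541 -0.512  0.107]
[297 166  21   9  96] [ 0.741 -0.157  0.13 ] 18 [ 0.728 -0.188  0.135] [ 0.747 -0.146  0.144]
[264 213  23  22 313] [ 0.542 -0.052  0.144] 311 [ 0.507 -0.09   0.136] [ 0.577 -0.014  0.154]
[304 213  23  22 332] [ 0.542 -0.192  0.144] 320 [ 0.505 -0.229  0.135] [ 0.577 -0.152  0.158]
[342 215  26  22 355] [ 0.536 -0.324  0.144] 328 [ 0.501 -0.368  0.136] [ 0.571 -0.289  0.154]
```

View pics/crop1.png

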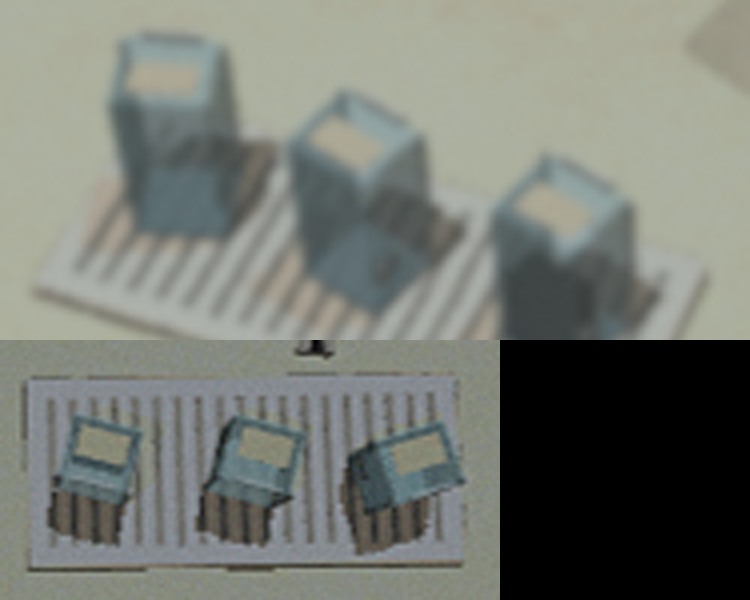

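The tubs stand at y ≈ -0.05, -0.19 and -0.32. In the scene crop, the one at y ≈ -0.05 (scene pixel (254,158), top pixel (273,226)) has a dark, opaque block in its lower half. The other two show only blue tint there. I'll confirm with the wrist camera from the mouth side.

```bash
cat >> h.py <<'E'
from scipy.spatial.transform import Rotation as Rn
def toolR(psi,al,s=1):
    z=np.array([np.cos(al)*np.cos(psi),np.cos(al)*np.sin(psi),-np.sin(al)])
    y=s*np.array([-np.sin(psi),np.cos(psi),0]);return np.column_stack([np.cross(y,z),y,z])
def rpy(R): return list(Rn.from_matrix(R).as_euler('xyz'))
def grab(bot,n,tag):
    c=bot.camera_params(n);p,d=bot.capture(n)
    cv2.imwrite(f"pics/{n}{tag}.png",p);np.save(f"pics/{n}{tag}.npy",d);np.savez(f"pics/{n}{tag}_c.npz",**c);return p,d,c
def wcloud(tag):
    c=np.load(f"pics/wrist{tag}_c.npz");d=np.load(f"pics/wrist{tag}.npy");K=c["mtx"]
    v,u=np.mgrid[:384,:512];x=(u-K[0,2])/K[0,0];y=(v-K[1,2])/K[1,1];r=np.hypot(x,y)+1e-9
    k=np.where(r<1.5,np.tan(np.minimum(r,1.5))/r,np.nan)
    W=(np.stack([x*k*d,y*k*d,d],-1)-c["t"])@c["R"];W[d==0]=np.nan;return W
E
python3 - <<'E'
from rig import bot
from h import *
c=bot.camera_params("wrist");p=np.array(bot.current_ee_pos());print(p,bot.current_ee_rot(),c)
R=Rn.from_euler('xyz',bot.current_ee_rot()).as_matrix()
print("cam in tool",R.T@(-c["R"].T@c["t"]-p),"cam axis in tool",R.T@c["R"][2])
for s in (1,-1):
  print("s",s)
  for nm,P,psi,al in [("look",(.3,-.17,.3),-.3,.8),("look2",(.25,-.1,.35),-.2,.9),("grasp",(.535,-.052,.158),-.3,np.pi/2),("grasp+",(.535,-.052,.158),.3,np.pi/2),
     ("knock",(.45,.16,.11),.3,.6),("knock0",(.45,.17,.11),0,.6),("kn.4",(.45,.16,.11),.3,.4)]:
    q=bot.solve_ik(list(P),rpy(toolR(psi,al,s)));print(nm,None if q is None else np.round(q,2))
E
```

```text
[0.16046972 0.60370866 0.30202997] [-3.14034743e+00 -4.08133966e-06  2.88179018e+00] {'mtx': array([[297.31863964,   0.        , 249.69314708],
       [  0.        , 297.31863964, 190.67790394],
       [  0.        ,   0.        ,   1.        ]]), 'R': array([[ 2.56967529e-01,  9.66419946e-01,  4.20703585e-04],
       [ 9.36771246e-01, -2.49191003e-01,  2.45689797e-01],
       [ 2.37544356e-01, -6.27401972e-02, -9.69348413e-01]]), 't': array([-0.62402383, -0.02771122,  0.3886328 ])}
cam in tool [ 0.0685693  -0.00090552 -0.08176017] cam axis in tool [-0.24569381  0.00159506  0.96934618]
s 1
look [-0.77 -0.38  2.55  0.92  0.41 -2.8 ]
look2 [-0.68 -0.69  2.49  0.42  0.77 -2.27]
grasp [-0.1   0.41  1.94  0.    0.8  -1.37]
grasp+ [-0.1   0.41  1.94 -0.    0.8  -1.97]
knock [0.37 0.62 2.56 3.21 1.01 1.57]
knock0 [0.64 0.61 2.5  3.79 0.95 1.55]
kn.4 [0.38 0.84 2.59 3.22 1.45 1.59]
s -1
look [-0.77 -0.38  2.55  0.92  0.41  0.34]
look2 [-0.68 -0.69  2.49  0.42  0.77  0.87]
grasp [-0.1   0.41  1.94 -0.    0.8   1.77]
grasp+ [-0.1   0.41  1.94 -0.    0.8   1.17]
knock [ 0.37  0.62  2.56  3.21  1.01 -1.57]
knock0 [ 0.64  0.61  2.5   3.79  0.95 -1.59]
kn.4 [ 0.38  0.84  2.59  3.22  1.45 -1.55]
```

```bash
python3 - <<'E'
from rig import bot
from h import *
bot.movep([.25,-.1,.35],rpy(toolR(-.2,.9,1)));print(np.round(bot.current_joints(),2))
grab(bot,"wrist","1");print(bot.current_time_s())
p=cv2.imread("pics/wrist1.png")
o=np.vstack([cv2.resize(p,(500,375))[:, :],]) 
cv2.imwrite("pics/w1big.png",cv2.resize(p[60:330,60:452],(784,540),interpolation=cv2.INTER_CUBIC))
E
```

```text
[-0.68 -0.69  2.49  0.42  0.77 -2.27]
2.725
```

View pics/w1big.png

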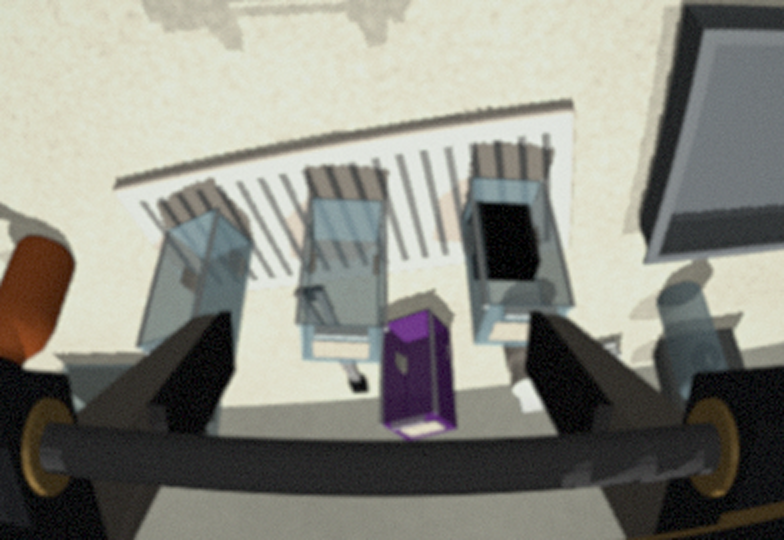

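The wrist view is upside down, with +y to the right. Only the rightmost tub, crop pixel (508,260), has the black dish, at (507,240). That is the tub at y ≈ -0.05. Next I fit its pose.

```bash
python3 - <<'E'
from h import *
from scipy.optimize import least_squares
A=cloud("top").reshape(-1,3);B=wcloud("1").reshape(-1,3)
def sel(W,lo,hi,c=(.542,-.052)): 
    return W[(W[:,2]>lo)&(W[:,2]<hi)&(np.hypot(W[:,0]-c[0],W[:,1]-c[1])<.06)]
for nm,c in (("t1",(.542,-.052)),("t2",(.542,-.192)),("t3",(.536,-.324))):
  for n,W in (("top",A),("wrist",B)):
    t=sel(W,.136,.165,c)
    if len(t)>30:
        print(nm,n,len(t),"ztop",np.round(np.median(t[:,2]),4),cv2.minAreaRect((t[:,:2]*1000).astype(np.float32)), np.round(np.median(t[:,:2],0),4))
s=sel(B,.03,.13);print(len(s))
def sd(p,P):
    c,sn=np.cos(p[2]),np.sin(p[2]);d=P[:,:2]-p[:2]
    x=d@[c,sn];y=d@[-sn,c]
    out=np.hypot(np.maximum(abs(x)-.029,0),np.maximum(abs(y)-.032,0))
    ins=np.minimum(.029-abs(x),.032-abs(y))
    return np.where(out>0,out,np.maximum(ins,0))
for nm,P in(("wrist",s),("both",np.vstack([s,sel(A,.03,.13)]))):
  for th in (-.4,-.2,0,.2,.4):
    r=least_squares(sd,[.542,-.052,th],args=(P,),loss="soft_l1",f_scale=.002);print(nm,np.round(r.x,4),round(r.cost*1e6))
def rect(u,v): return
# top plate footprint ICP: points in top should fill 58x64; use signed 'out' only plus coverage
t=np.vstack([sel(A,.136,.15),sel(B,.136,.15)]);h=cv2.convexHull((t[:,:2]*1000).astype(np.float32))[:,0];print(np.round(h,0).tolist())
# black dish pixels
p=cv2.imread("pics/wrist1.png").reshape(-1,3);k=(p.max(1)<25);d=B[k];d=d[(np.hypot(d[:,0]-.53,d[:,1]+.05)<.07)&(d[:,2]>.015)]
print("dish",len(d),np.round(np.median(d,0),3), cv2.minAreaRect((d[:,:2]*1000).astype(np.float32)))
E
```

```text
t1 top 310 ztop 0.1445 ((542.6632080078125, -53.42009353637695), (67.57654571533203, 57.49956512451172), 76.17333221435547) [ 0.5422 -0.0522]
t1 wrist 642 ztop 0.1442 ((540.4910278320312, -49.69035339355469), (68.66329193115234, 59.54616928100586), 76.04681396484375) [ 0.5286 -0.0608]
t2 top 315 ztop 0.1446 ((541.8094482421875, -193.04891967773438), (69.76136016845703, 58.42233657836914), 74.43287658691406) [ 0.5421 -0.193 ]
t2 wrist 834 ztop 0.1443 ((538.9185180664062, -189.1192169189453), (67.57536315917969, 60.78159713745117), 76.1744613647461) [ 0.533  -0.1885]
t3 top 328 ztop 0.1446 ((536.7647705078125, -327.3128662109375), (57.92304229736328, 67.95227813720703), 16.967649459838867) [ 0.5361 -0.3265]
t3 wrist 66 ztop 0.1434 ((521.5472412109375, -320.58282470703125), (86.0153579711914, 28.276470184326172), 67.54783630371094) [ 0.5118 -0.3478]
2154
wrist [ 0.5342 -0.0499 -0.2825] 11335
wrist [ 0.5342 -0.0499 -0.2821] 11335
wrist [ 0.5342 -0.0499 -0.2851] 11335
wrist [ 0.5342 -0.0499 -0.2851] 11335
wrist [ 0.5342 -0.0499 -0.2851] 11335
both [ 0.5342 -0.0499 -0.2819] 11357
both [ 0.5342 -0.0499 -0.2815] 11357
both [ 0.5342 -0.0499 -0.2844] 11357
both [ 0.5342 -0.0499 -0.2844] 11357
both [ 0.5342 -0.0499 -0.2844] 11357
[[577.0, -32.0], [574.0, -28.0], [522.0, -10.0], [522.0, -10.0], [519.0, -13.0], [515.0, -29.0], [509.0, -53.0], [504.0, -74.0], [504.0, -76.0], [508.0, -80.0], [563.0, -90.0], [577.0, -35.0]]
dish 849 [ 0.557 -0.047  0.046] ((550.7161865234375, -51.41868591308594), (43.82224655151367, 27.34124755859375), 75.27507781982422)
```

```bash
python3 - <<'E'
from rig import bot
from h import *
psi=-.25;R=rpy(toolR(psi,np.pi/2,-1));x,y=.541,-.0515
bot.gripper_to(1.0)
bot.movep([x,y,.30],R)
hit=bot.move_linear([x,y,.163],max_speed=.12,f_stop=8);print("hit",hit,bot.current_ee_pos())
bot.gripper_to(0.0);print("w",bot.current_grip_width(),bot.current_finger_force(),bot.current_ft_force())
f0=np.array(bot.current_ft_force())
bot.move_linear([x,y,.37],max_speed=.15);print("w",bot.current_grip_width(),bot.current_ft_force()-f0,np.round(bot.current_joints(),3),bot.current_time_s())
for al in (.6,.75,.9):
  for r in (.45,.5,.55,.6,.65):
   for z in (.25,.3,.35):
    a=.3;q=bot.solve_ik([r*np.cos(a),r*np.sin(a),z],rpy(toolR(a,al,-1)))
    if q is not None and abs(q[4])<.35: print(al,r,z,np.round(q,2))
E
```

```text
hit False [ 0.54143256 -0.05156385  0.16363647]
w 0.6934842032996968 29.996961057186127 [-0.74609594  1.06590434  3.3330181 ]
w 0.6910149602874958 [ 0.03937409 -0.93501653 -5.65638423] [-0.098  0.166  1.731 -0.     1.246  1.723] 9.625
0.6 0.45 0.3 [ 0.29 -0.11  2.52  3.12  0.23 -1.55]
0.6 0.45 0.35 [ 0.29 -0.24  2.45  3.01  0.04 -1.44]
0.6 0.5 0.3 [ 0.29 -0.01  2.43  3.12  0.25 -1.56]
0.6 0.5 0.35 [ 0.29 -0.13  2.37  3.08  0.07 -1.51]
0.6 0.55 0.3 [ 0.3   0.07  2.34  3.13  0.24 -1.56]
0.6 0.55 0.35 [ 0.3  -0.03  2.29  3.1   0.09 -1.53]
0.6 0.6 0.3 [ 0.3   0.15  2.25  3.13  0.22 -1.56]
0.6 0.6 0.35 [ 0.3   0.05  2.2   3.1   0.09 -1.53]
0.6 0.65 0.25 [ 0.3   0.32  2.18  3.13  0.33 -1.56]
0.6 0.65 0.3 [ 0.3   0.22  2.15  3.13  0.2  -1.56]
0.6 0.65 0.35 [ 0.3   0.13  2.11  3.1   0.07 -1.53]
0.75 0.45 0.25 [ 0.29 -0.01  2.49  3.11  0.16 -1.55]
0.75 0.45 0.3 [ 0.29 -0.14  2.44  0.17  0.03  1.39]
0.75 0.45 0.35 [ 0.29 -0.24  2.37  0.02  0.19  1.54]
0.75 0.5 0.25 [ 0.3   0.08  2.4   3.12  0.16 -1.55]
0.75 0.5 0.3 [ 0.3  -0.04  2.35  0.37  0.01  1.2 ]
0.75 0.5 0.35 [ 0.3  -0.14  2.29  0.02  0
[... 220 characters left out ...]
0.6 0.3 [0.3  0.13 2.17 0.13 0.02 1.44]
0.75 0.6 0.35 [0.3  0.05 2.12 0.02 0.15 1.55]
0.75 0.65 0.25 [ 0.3   0.29  2.11  3.11  0.08 -1.54]
0.75 0.65 0.3 [0.3  0.2  2.08 0.06 0.04 1.51]
0.75 0.65 0.35 [0.3  0.13 2.03 0.01 0.16 1.55]
0.9 0.45 0.25 [ 0.29 -0.03  2.41  0.04  0.09  1.53]
0.9 0.45 0.3 [ 0.29 -0.14  2.35  0.01  0.25  1.55]
0.9 0.5 0.25 [0.3  0.06 2.32 0.03 0.09 1.54]
0.9 0.5 0.3 [ 0.3  -0.04  2.27  0.01  0.24  1.56]
0.9 0.55 0.25 [0.3  0.14 2.23 0.02 0.1  1.54]
0.9 0.55 0.3 [0.3  0.05 2.18 0.01 0.24 1.56]
0.9 0.6 0.25 [0.3  0.21 2.13 0.02 0.13 1.55]
0.9 0.6 0.3 [0.3  0.13 2.09 0.01 0.25 1.56]
0.9 0.65 0.25 [0.3  0.28 2.03 0.01 0.16 1.56]
0.9 0.65 0.3 [0.3  0.21 1.99 0.01 0.27 1.56]
```

```bash
cat >> h.py <<'E'
A0=np.arctan2(.18,.56);AL=.5
def kp(h,al=AL,corner=.588): # TCP pos with lower corner h above the tray floor
    g=corner-(.080*np.cos(al)-.029*np.sin(al));z=.005+h+.080*np.sin(al)+.029*np.cos(al)
    r=g-.069*np.cos(al);return [r*np.cos(A0),r*np.sin(A0),z+.069*np.sin(al)]
def knock(bot,up=.03,dn=.015,v=.17,fs=15):
    hit=bot.move_linear(kp(-dn),max_speed=v,f_stop=fs);p=bot.current_ee_pos()
    bot.move_linear(kp(up),max_speed=.15);bot.sleep(.15)
    print("hit",hit,"z-contact",round(p[2]-kp(0)[2],4),"F",np.round(bot.current_ft_force(),2),"w",round(bot.current_grip_width(),3),bot.current_time_s())
E
python3 - <<'E'
from rig import bot
from h import *
bot.movej([.3,-.04,2.35,0,.03,1.56]);bot.movej([.3,-.04,2.35,3.14,.03,-1.58])
R=rpy(toolR(A0,AL,-1))
bot.movep(kp(.03),R);bot.sleep(.2);print(np.round(bot.current_joints(),2),"F",bot.current_ft_force(),bot.current_time_s())
knock(bot)
p,_,_=grab(bot,"scene","2");w,_,_=grab(bot,"wrist","2")
cv2.imwrite("pics/v2.png",np.hstack([cv2.resize(p[110:230,250:400],(450,360),interpolation=cv2.INTER_CUBIC),cv2.resize(w,(350,263))[:, :].repeat(1,0) if 0 else cv2.copyMakeBorder(cv2.resize(w,(350,263)),0,97,0,0,0)]))
E
```

```text
[ 0.3   0.64  2.6   3.14  1.17 -1.57] F [-0.30700662  0.78203454 -2.59741229] 14.65
hit True z-contact -0.012 F [-0.23  0.51 -2.01] w 0.697 15.5333
```

View pics/v2.png

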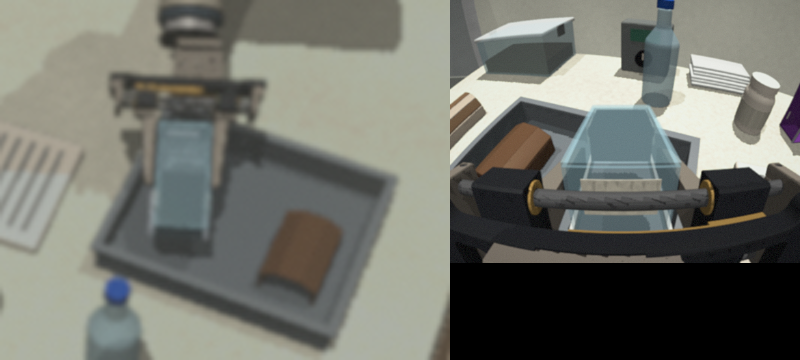

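The tub is mouth-down over the tray and its upper part looks clear and empty. A dark patch lies under its rear end at (185,240). I'll raise it a little and check for the dish.

```bash
python3 - <<'E'
from rig import bot
from h import *
bot.move_linear(kp(.09),max_speed=.15);bot.sleep(.2);print("F",bot.current_ft_force())
p,_,_=grab(bot,"scene","3");w,_,_=grab(bot,"top","3")
cv2.imwrite("pics/v3.png",np.hstack([cv2.resize(p[110:230,250:400],(450,360),interpolation=cv2.INTER_CUBIC),cv2.resize(w[190:290,140:250],(350,360),interpolation=cv2.INTER_CUBIC)]))
E
```

```text
F [ 0.3900917   0.00459526 -1.75647453]
```

View pics/v3.png

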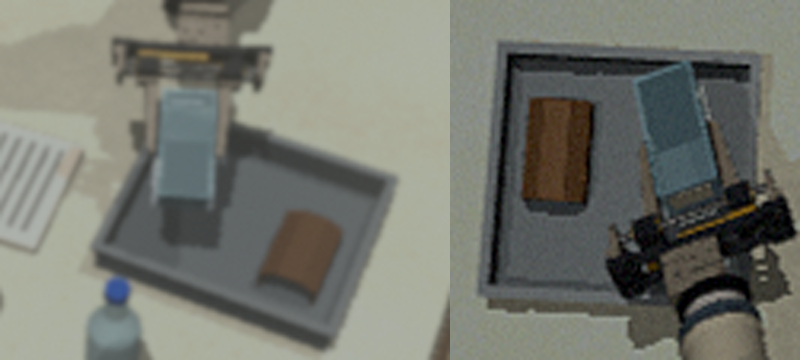

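In both views the rear half of the tub is still dark and moves with it, so the dish is still clipped. I'll knock a bit harder and watch the weight.

```bash
python3 - <<'E'
from rig import bot
from h import *
bot.move_linear(kp(.04),max_speed=.2);bot.sleep(.15);print("F",bot.current_ft_force())
for i in range(3): knock(bot,up=.04,dn=.014,v=.21,fs=25)
bot.move_linear(kp(.09),max_speed=.2);bot.sleep(.2);print("F",bot.current_ft_force())
p,_,_=grab(bot,"scene","4");w,_,_=grab(bot,"top","4")
cv2.imwrite("pics/v4.png",np.hstack([cv2.resize(p[110:230,250:400],(450,360),interpolation=cv2.INTER_CUBIC),cv2.resize(w[190:290,140:250],(350,360),interpolation=cv2.INTER_CUBIC)]))
E
```

```text
F [ 0.64625975  0.22936594 -3.15474893]
hit False z-contact -0.0137 F [-0.72 -0.07 -0.77] w 0.699 18.1
hit False z-contact -0.0157 F [ 0.09  0.54 -1.77] w 0.699 19.1667
hit False z-contact -0.0157 F [-0.36 -1.13 -1.65] w 0.693 20.2333
F [-0.06807701  0.25966548 -1.8743109 ]
```

View pics/v4.png

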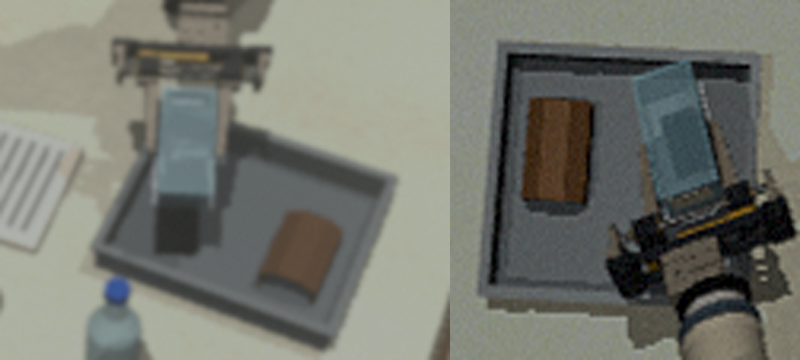

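A black block now lies on the tray floor at scene-crop pixel (178,228), and the tub above it is light throughout. I'll verify by depth and measure how far the tub has turned in the grip.

```bash
python3 - <<'E'
from rig import bot
from h import *
W=cloud("scene","4");p=cv2.imread("pics/scene4.png")
m=np.zeros((384,512),bool);m[178:195,300:320]=1
k=m&(p.max(2)<60);print("dish px",k.sum(),np.round(np.nanmedian(W[k],0),3),np.round(np.nanpercentile(W[k],[5,95],0),3))
grab(bot,"wrist","4");T=cloud("top","4")
tp=np.array(bot.current_ee_pos());R=Rn.from_euler('xyz',bot.current_ee_rot()).as_matrix()
for nm,V in (("scene",W),("top",T),("wrist",wcloud("4"))):
    q=(V.reshape(-1,3)-tp)@R   # tool frame
    # tool z along fingers ; nominal tub: toolz=.149-tubz ; tub x = tool ?
    s=q[(abs(q[:,1])<.022)&(q[:,2]>.02)&(q[:,2]<.14)&(abs(q[:,0])<.06)]
    s=s[s[:,0]>.01] 
    if len(s)<50: print(nm,len(s));continue
    for _ in range(3):
        c=np.polyfit(s[:,2],s[:,0],1);r=s[:,0]-np.polyval(c,s[:,2]);s=s[abs(r)<max(.004,2*np.median(abs(r)))]
    print(nm,len(s),"slope",c,"zrange",s[:,2].min(),s[:,2].max(),"R x",R[:,0])
E
```

```text
dish px 225 [0.549 0.178 0.031] [[0.513 0.155 0.011]
 [0.572 0.2   0.115]]
scene 289 slope [0.17015001 0.02338945] zrange 0.020404066665905114 0.13973565128656718 R x [0.45471513 0.14619046 0.87855706]
top 383 slope [0.17947439 0.02336894] zrange 0.02088988671739987 0.13977661934553498 R x [0.45471513 0.14619046 0.87855706]
wrist 7627 slope [0.17659532 0.02375214] zrange 0.020002837261391085 0.13865448372422964 R x [0.45471513 0.14619046 0.87855706]
```

The dish is at (0.549, 0.178, 0.031), in the tray. The tub has turned 0.175 rad and shifted about 6 mm in the grip, so I'll compensate when standing it up.

```bash
cat >> h.py <<'E'
def vert(tag,c,names=("scene","top")):
    for nm in names:
        V=(cloud(nm,tag)).reshape(-1,3);V=V[(np.hypot(V[:,0]-c[0],V[:,1]-c[1])<.055)&(V[:,2]>.02)&(V[:,2]<.3)]
        yield nm,V
E
python3 - <<'E'
from rig import bot
from h import *
bot.move_linear(kp(.20),max_speed=.2)
bot.movej([.3,-.04,2.35,3.14,.03,-1.58]);bot.movej([.3,-.04,2.35,0,.03,1.56])
R=toolR(-.25,np.pi/2+.174,-1);T=np.array([.541,-.0515,.014]);off=R@[.0197,0,.1468]
up=lambda h:list(T+[0,0,h]-off)
bot.movep(up(.22),rpy(R));bot.move_linear(up(.03),max_speed=.2);bot.sleep(.2)
print(np.round(bot.current_joints(),2),bot.current_time_s(),bot.current_ft_force())
grab(bot,"scene","5");grab(bot,"top","5")
d=np.array([np.cos(-.25),np.sin(-.25),0]);l=np.array([np.sin(.25),np.cos(.25),0])
for nm,V in vert("5",T):
    q=V-T;a=q@d;b=q@l
    s=(a>.015)&(abs(b)<.022)&(q[:,2]>.04)&(q[:,2]<.15);A=a[s];Z=q[s,2]
    for _ in range(3):
        if len(A)<20: break
        c=np.polyfit(Z,A,1);r=A-np.polyval(c,Z);k=abs(r)<max(.004,2*np.median(abs(r)));A,Z=A[k],Z[k]
    print(nm,len(V),len(A),c if len(A)>=20 else "")
    print(" zmin of tub-ish",np.percentile(q[(abs(a)<.04)&(abs(b)<.04),2],[0,2,5,10]))
E
```

```text
[-0.11  0.44  1.79  0.03  1.08  1.69] 27.3833 [ 0.94840116  0.23300149 -2.25452332]
scene 840 166 [-0.00182198  0.03186832]
 zmin of tub-ish [0.00607233 0.03179573 0.03962887 0.04828105]
top 111 0 
 zmin of tub-ish [0.14801312 0.16063645 0.16375773 0.1964174 ]
```

The tub hangs vertical (0.002 rad) with its bottom 30 mm above the board, as planned. I'll lower and release it.

```bash
python3 - <<'E'
from rig import bot
from h import *
R=toolR(-.25,np.pi/2+.174,-1);T=np.array([.541,-.0515,.014]);off=R@[.0197,0,.1468]
hit=bot.move_linear(list(T+[0,0,-.008]-off),max_speed=.03,f_stop=4);p=np.array(bot.current_ee_pos());print(hit,p+off-T,bot.current_ft_force())
bot.gripper_to(1.0);bot.sleep(.3)
bot.move_linear(list(p-R[:,2]*.13),max_speed=.12)
bot.movep([.40,-.05,.42],rpy(toolR(-.25,np.pi/2,-1)));bot.sleep(.3)
print(bot.current_time_s())
p,_,_=grab(bot,"scene","6");w,_,_=grab(bot,"top","6")
for n,c in (("scene",0),("top",0)):
    V=cloud(n,"6").reshape(-1,3);t=V[(np.hypot(V[:,0]-.541,V[:,1]+.0515)<.06)&(V[:,2]>.136)&(V[:,2]<.165)]
    if len(t)>10:
        cf=np.linalg.lstsq(np.c_[t[:,:2]-t[:,:2].mean(0),np.ones(len(t))],t[:,2],rcond=None)[0];print(n,len(t),np.median(t,0),cf)
W=cloud("scene","6");m=np.zeros((384,512),bool);m[175:200,295:325]=1;k=m&(p.max(2)<60);print("dish",k.sum(),np.nanmedian(W[k],0))
cv2.imwrite("pics/v6.png",np.hstack([cv2.resize(p[100:230,160:400],(500,271),interpolation=cv2.INTER_CUBIC),cv2.resize(w[190:290,140:375],(300,271),interpolation=cv2.INTER_CUBIC)]))
E
```

```text
True [-1.55433141e-04  3.14648720e-05 -2.40263072e-03] [-0.1660328   0.39568465  3.43207728]
31.7167
scene 254 [ 0.54426692 -0.04762616  0.14339601] [-0.03791181  0.00369687  0.14357734]
top 313 [ 0.54265155 -0.05570779  0.1444253 ] [-0.02266261  0.00694874  0.14459353]
dish 223 [0.54474144 0.17420599 0.03119635]
```

View pics/v6.png

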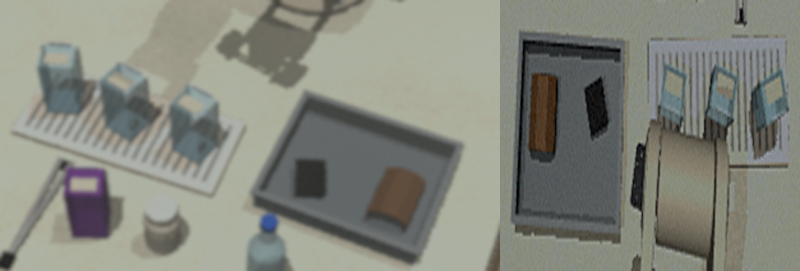

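The tub stands upright in its place (scene-crop pixel (193,120)), the dish lies in the tray at (310,178), and the arm is clear.

```bash
python3 -c "
from rig import bot
print(bot.finish_job())"
```

```text
the job is handed in; nothing more can be done
None
```

The dish was knocked out and lies in the tray, the empty tub is back upright in its place on the board, and the job was handed in at about 32 s of the 56 s allowed; no verdict came back.

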